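Prop open the lid of a slide incubation chamber

ROBOT

A 6-joint arm with a two-finger parallel gripper is mounted at the origin on a cart in front of the work surface, level with it; the furniture and walls round the work are solid. World frame = base frame: x ahead of the robot, y to its left, z up, the work surface at z = 0. Lengths are in m, angles in rad, forces in N, time in s.
With the tool pointing down it reaches from about 0.35 to 0.975 m from the base axis. Payload 4.9 kg.
Tool frame: the origin (TCP) lies at the very end of the fingers, on their centre line; the grasp point (between the pads) lies 19 mm behind it; x points along the fingers, y is the direction in which the jaws open and shut, and the axes are right-handed (so a half turn about x gives the same grasp; the last joint's range is limited). The gripper opens to 85 mm and grips with 20 to 120 N. Pads are 22 mm wide; open, the fingers measure 114 mm over their backs; the gripper's body (76 mm by 85 mm) begins 54 mm behind the grasp point. The pads swing forward as they close: fully open they stand 13 mm farther back than shut.
Start: joints at [-0.119, 0.053, 1.613, -0, 1.476, -0.119], TCP at [0.625, 0, 0.231] pointing down, gripper open.
Joint ranges: [-3.01, 3.01], [-1.01, 2.22], [0.06, 2.58], [-1.02, 4.17], [0.09, 2.62], [-3.14, 3.14]. Speed limits (rad/s): [2.57, 2.57, 3.14, 3.14, 3.14, 3.14].

INTERFACE

Orientations are given as a unit quaternion [w, x, y, z].
In Python, from plant import manip gives the robot as it stands.
- The arm moves only by the tool play_rows, never from a script. Its argument "plan" is a list of rows, each a list of 5 numbers: the shift along the tool's x, y, z in mm, then the turn about the tool's x in rad, then the closure, from -1 (fully open) to 1 (shut). A call has 1 to 8 rows; each row is the pose to reach, as a shift and turn from the pose commanded when the call began, along the tool's axes at that moment; what a row does not reach only later rows make up. A row lasts 1/8 s, in which the tool goes at most 62.5 mm and 10.7 degrees, less where a joint would pass 70% of its speed; a pose out of reach is approached as far as the arm can. A call with a gripper value outside its range is refused whole. The fingers move at their own pace and stop on an object; the grip force is fixed at half the most. Time passes only in rows, so rows that repeat a pose let the fingers close. It gives the time, the measured TCP pose, the force and the opening at its end, in the units of the state.
- manip.state(): the state, without advancing time (a new reading comes with each control period).
- manip.grab_frame(name): name is "scene" or "side" or "wrist"; returns a dict with "img" (384x512x3 uint8, red, green, blue), "range_z" (384x512 float32, m along the optical axis (not along the pixel's ray), 0 where there is no reading), "fx", "fy", "cx", "cy" (pixels), "origin" and "rotation" of the camera in the world. Camera axes: x right, y up, looking along -z (the intrinsics and any distortion apply to the point x, -y, -z); pixel columns grow to the right and rows downward; lengths in m; the calibration is good to about 2 mm. A picture is of the moment at which its call begins.
- manip.job_done(): hands the job in, once; it reports no verdict.
The state is a dict: "time": time; "joint_pos": joint angles; "joint_vel": joint speeds; "joint_efforts": joint torques, N m; "tool_pos": TCP position; "tool_rot": TCP orientation; "contact_force": force on the tool from outside, world axes, zero at the start; "ft_torque": the same for the moment, N m; "gripper_width": opening from 0.0 (shut) to 1.0 (fully open).
Only numpy, scipy, OpenCV 4.12 (cv2) and the standard library are available. Lean on these libraries where they do the work, as an engineer would, in place of code of your own. Each camera call takes 0.05 s, during which the arm holds its last target. There are 200 camera calls.

TASK

The slide incubation chamber has to stand open on its prop. Gently lift the blue lid (it has a black knob in front) well up, then swing the prop rod with the orange sleeve, which hangs from the lid's right side, forward over the green block, feel for the holding hole and seat the rod's foot fully home in it, so that the lid stands propped. The block may be clamped anywhere along its short track, so search lightly and do not press hard; leave the things standing round the chamber where they are.

Things in the scene. Friction and masses are not known exactly. Their poses are not given: they have to be found in the camera images.
- chamber: White tray, outside 220 (x) x 220 (y) x 70 (z) mm, fixed to the table; place and yaw vary. Origin: centre of its underside; x to the back (hinge side), y to its left, z up. A 12 mm high apron runs along its right side out to y = -175 mm. Lid hinge axis: parallel to y at chamber x = 105, z = 74 mm. Prop rod and hole both lie in the plane y = -145 mm.
- track_front (a point): Front end of the green hole block's track, chamber (-76, -145, 35) mm, level with the block's top face. The block (76 x 34 x 23 mm) is clamped firmly; its place is not measured: its central hole lies anywhere from 4 to 36 mm behind this point (chamber +x). Hole: round, 11 mm wide, 1 mm bevel, 12 mm deep (floor at chamber z = 23 mm), upright.
- lid (a joint): Lid angle, rad: 0 shut, grows as it opens, stop at 1.25. Lid about 0.45 kg; its stiff friction hinge (0.6 N m) holds it where it is left; about 5 N at the knob lifts it. With the rod's foot home the lid stands at about 0.82 to 0.92; from about 1.05 up the foot swings freely over the block. Pulling the rod down (about 3 N) draws the lid down.
- lid_knob (a point): Centre of the black lifting knob at the lid's front edge: a cylinder 18 mm in diameter, 20 mm long, axis parallel to chamber y; grip it from above across its flat ends (along y). 22 mm in front of the lid's edge, 243 mm from the hinge axis; 75 mm above the table when shut. It turns with the lid, also between the gripper's pads.
- rod: Steel prop rod, 8 mm thick (last 24 mm: 6 mm), 200 mm from pivot to foot tip, 60 g. Origin at the pivot, on the lid's right side, 185 mm from the hinge axis (at hinge height when shut); its x axis points along the rod to the foot. It swings freely about a line parallel to chamber y. Lid shut: foot rests on the apron; lid beyond about 0.9 rad: it hangs plumb behind the block.
- rod_sleeve (a point): Centre of the rod's orange grip sleeve, 13 mm in diameter, 50 mm long, on the rod's axis 85 mm from the foot's tip. Grip it across y, the tool tilted some 40 degrees so that the gripper's body stays on the robot's side of the lid.
- rod_foot (a point): Tip of the rod's round foot, a pin 6 mm thick. Home in the hole it lies at chamber z = 23 mm; resting on the block's top face at 35 mm. The rod leans a few degrees (foot toward the robot) when home.
- vial_b_mid (a point): Small glass vial with a red cap, 23 mm across, 49 mm high, loose, left of the chamber; centre. Leave it alone.
- specimen_cup_mid (a point): Specimen cup with a yellow lid, 65 mm across, 64 mm high, loose, right of the chamber; centre. Leave it alone.
- stain_blue_mid (a point): Dropper bottle with a blue cap, 37 mm across, 98 mm high, loose, left of the chamber; centre. Leave it alone.

How it is judged:
By the outcome, as a careful person would: the job done as asked, in the order asked, and still so for the second after the job is handed in, with the robot touching nothing.
It also fails if it takes over 72 s, if anything falls off the work surface, if the arm or the gripper's body presses on something with over 40 N, if the wrist force passes 120 N, or if a joint passes its speed limit or range.

## Working session

There is one attempt and no reset: what is moved stays moved. The work goes in short steps, Python scripts to look and compute and a tool call to move; the robot and the scene stay as the last step left them, time stands still between calls to the robot, and variables do not carry over. Pictures are saved under pics/ and viewed, about 8 in all and at most 12, crops included, and the job is handed in when it is done.

Besides the shell and the picture viewer there is one more tool, called after ">>>" as name(argument=value, ...) on one line, values as JSON. play_rows: Moves the arm, as the interface text tells. Its arguments: {"type":"object","properties":{"plan":{"type":"array"}},"required":["plan"]}

```bash
mkdir -p pics; ls; cat > h.py <<'E'
import numpy as np,cv2
from plant import manip
def grab(n):
    f=manip.grab_frame(n); np.savez(f'/tmp/{n}.npz',**f); return f
def pts(f):
    z=f['range_z'];v,u=np.mgrid[:384,:512]
    p=np.stack([(u-f['cx'])/f['fx']*z,-(v-f['cy'])/f['fy']*z,-z],-1)
    return p@np.array(f['rotation']).T+np.array(f['origin'])
E
python3 - <<'E'
from h import *
fs=[grab(n) for n in('scene','side')]
cv2.imwrite('pics/a.png',np.vstack([f['img'] for f in fs])[:,:,::-1][:, :].copy())
im=np.hstack([cv2.resize(f['img'],(400,300)) for f in fs]);cv2.imwrite('pics/a2.png',im[:,:,::-1])
for n in('scene','side'): cv2.imwrite(f'pics/{n}.png',np.load(f'/tmp/{n}.npz')['img'][:,:,::-1])
for f in fs: print({k:f[k] for k in f if k not in('img','range_z')})
print(manip.state())
E
```

```text
pics
{'fx': 423.51177312883596, 'fy': 423.51177312883596, 'cx': 260.4189053737179, 'cy': 196.5192506594148, 'origin': array([0.14367039, 0.46609232, 0.60209347]), 'rotation': array([-0.3169075 , -0.16164876,  0.4221175 ,  0.83382021])}
{'fx': 389.44452802719013, 'fy': 389.44452802719013, 'cx': 258.40804188309346, 'cy': 200.36694442962875, 'origin': array([0.2371216 , 0.59833   , 0.68217917]), 'rotation': array([-0.23375072, -0.10533705,  0.43034534,  0.86548691])}
{'time': 0.1, 'joint_pos': array([-1.19005049e-01,  5.32846689e-02,  1.61418049e+00,  2.26559815e-05,
        1.47601027e+00, -1.18991289e-01]), 'joint_vel': array([-2.41300563e-04,  4.00136011e-04, -3.70798426e-03, -2.58882230e-04,
        1.23163252e-03,  9.77952159e-05]), 'joint_efforts': array([ 6.14647306e-04, -3.94903493e+01, -3.71363103e+01, -4.52310599e-05,
        3.99340541e-03, -4.17574097e-05]), 'tool_pos': array([6.24424290e-01, 7.24469585e-05, 2.30175575e-01]), 'tool_rot': array([ 0.49946762,  0.49959854,  0.50052397, -0.50040898]), 'contact_force': array([ 0.68746107, -0.06591803, -0.70894263]), 'ft_torque': array([-0.03942653,  0.0293263 ,  0.02307262]), 'gripper_width': 0.9981928249742107}
```

View pics/scene.png

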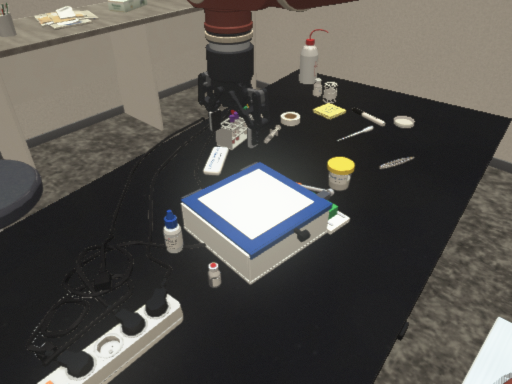

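View pics/side.png

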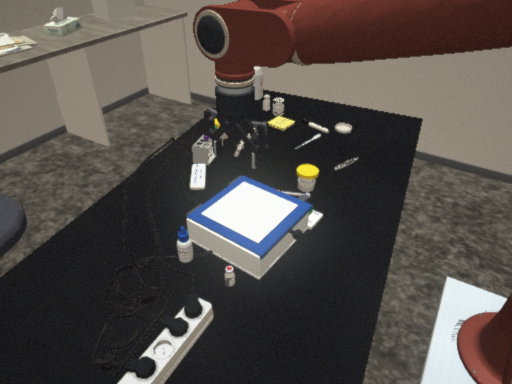

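The scene view shows the shut lid (blue frame, centre about 257,205), the knob at (303,235), the green block at about (333,210), the cup at (340,170), the vial at (214,274) and the bottle at (173,232).

```bash
sed -i "s/np.array(f\['rotation'\]).T/R.from_quat(np.roll(f['rotation'],-1)).as_matrix().T/; 1a from scipy.spatial.transform import Rotation as R" h.py
python3 - <<'E'
from h import *
for n in('scene','side'):
    f=dict(np.load(f'/tmp/{n}.npz'));P=pts(f);hsv=cv2.cvtColor(f['img'],cv2.COLOR_RGB2HSV)
    def m(lo,hi,x0,x1,y0,y1):
        k=cv2.inRange(hsv,lo,hi);k2=np.zeros_like(k);k2[y0:y1,x0:x1]=k[y0:y1,x0:x1];return k2>0
    b=m((105,120,60),(125,255,255),183,335,160,270)&(f['range_z']>0)
    Q=P[b];z=np.median(Q[:,2]);Q=Q[abs(Q[:,2]-z)<.006]
    (c,s,a)=cv2.minAreaRect((Q[:,:2]*1000).astype(np.float32))
    print(n,'lid',len(Q),z,c,s,a); print(cv2.boxPoints((c,s,a)))
    for nm,lo,hi in(('green',(50,100,40),(85,255,255)),('yellow',(22,150,120),(33,255,255)),('orange',(8,180,120),(18,255,255))):
        k=m(lo,hi,270,350,150,230)&(f['range_z']>0)
        if k.sum(): q=P[k];print(nm,k.sum(),np.median(q,0).round(4),q.min(0).round(3),q.max(0).round(3))
    v=f['img'].max(2); u0,v0=(303,235) if n=='scene' else (280,240)
    w=np.argwhere(hsv[v0-12:v0+12,u0-12:u0+12,2]<45)+[v0-12,u0-12]
    q=P[w[:,0],w[:,1]];q=q[(q[:,2]>.05)&(q[:,2]<.1)];print('knob',len(q),q.mean(0) if len(q) else '',q.min(0) if len(q) else '',q.max(0) if len(q) else '')
f=grab('wrist');cv2.imwrite('pics/w.png',f['img'][:,:,::-1])
big=cv2.resize(np.load('/tmp/scene.npz')['img'][150:280,170:370],(800,520),interpolation=cv2.INTER_CUBIC);cv2.imwrite('pics/c.png',big[:,:,::-1])
E
```

```text
scene lid 2581 0.08057902936600403 (613.3462524414062, -46.41449737548828) (222.92425537109375, 222.54698181152344) 84.03072357177734
[[ 491.0846   -145.70035 ]
 [ 712.4249   -168.84416 ]
 [ 735.6079     52.871353]
 [ 514.2676     76.01517 ]]
green 77 [ 0.5116 -0.1852  0.0312] [ 0.493 -0.241 -0.001] [ 0.546 -0.138  0.078]
yellow 347 [ 0.5779 -0.3013  0.0626] [ 0.547 -0.439 -0.003] [ 0.666 -0.278  0.066]
knob 0   
side lid 1923 0.08253908577105673 (615.8555297851562, -17.739883422851562) (277.7017517089844, 223.2869873046875) 83.90505981445312
[[ 490.10043 -143.952  ]
 [ 712.12524 -167.65976]
 [ 741.6106   108.47223]
 [ 519.5858   132.18   ]]
green 7 [ 0.5086 -0.1892  0.0318] [ 0.491 -0.196  0.026] [ 0.509 -0.136  0.072]
yellow 279 [ 0.5761 -0.3047  0.0647] [ 0.545 -0.447 -0.002] [ 0.649 -0.277  0.069]
knob 0
```

View pics/w.png

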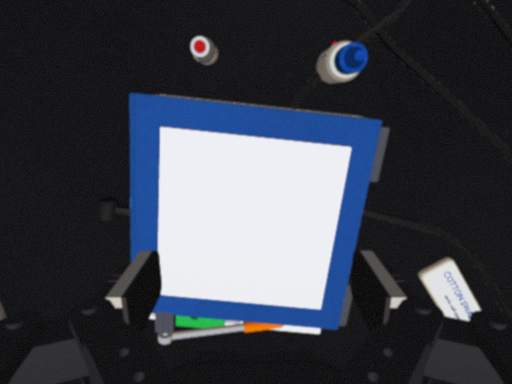

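The wrist view shows the knob at (107,210), the rod's pivot at about (165,335), the orange sleeve at (263,327), the green block at (200,322), and the bottle and vial above (the chamber's left).

```bash
python3 - <<'E'
from h import *
f=dict(np.load('/tmp/wrist.npz')) if 0 else grab('wrist');P=pts(f);hsv=cv2.cvtColor(f['img'],cv2.COLOR_RGB2HSV)
print(f['origin'],f['rotation'],f['fx'])
k=cv2.inRange(hsv,(105,120,40),(125,255,255));k[:85]=0;k[:,390:]=0
Q=P[k>0];z=np.median(Q[:,2]);Q=Q[abs(Q[:,2]-z)<.006];r=cv2.minAreaRect((Q[:,:2]*1000).astype(np.float32));print(z,r);print(cv2.boxPoints(r))
w=P[195:225,97:119].reshape(-1,3);w=w[(w[:,2]>.05)&(w[:,2]<.1)];print('knob',len(w),w.mean(0),w.min(0),w.max(0))
for n,lo,hi in(('green',(50,100,40),(85,255,255)),('orange',(5,150,100),(20,255,255))):
    k=cv2.inRange(hsv,lo,hi)>0;k[:300]=0;k[:,:140]=0;k[:,330:]=0;q=P[k];print(n,k.sum(),np.median(q,0),q.min(0),q.max(0))
for u,v in((165,335),(240,328)):print(P[v,u])
E
```

```text
[0.62573163 0.07473757 0.37262641] [ 9.89166356e-01 -1.46792370e-01  1.26799986e-03  5.59105647e-04] 324.866188508042
0.0817349564942384 ((614.2535400390625, -44.38069152832031), (221.75643920898438, 224.40618896484375), 84.0180892944336)
[[ 491.1063   -142.96198 ]
 [ 714.2905   -166.34834 ]
 [ 737.40076    54.200592]
 [ 514.21655    77.58696 ]]
knob 460 [ 0.48423791 -0.02878016  0.08030937] [ 0.47392443 -0.04074176  0.06737995] [ 0.49292652 -0.01989152  0.08509513]
green 487 [ 0.55126488 -0.19308692  0.03480885] [ 0.51464238 -0.23010738 -0.00118966] [ 0.58831755 -0.14807757  0.08234903]
orange 252 [ 0.62663404 -0.19085432  0.04645717] [ 0.61111613 -0.23742998 -0.00116213] [ 0.65599846 -0.18384819  0.05309967]
[ 0.52582373 -0.17626935  0.07727098]
[ 0.60658412 -0.18748259  0.05207732]
```

Pointing straight down, the tool can only be turned about its own axis. So I will lift the lid by the knob, then drag the rod from outside with a finger's back on the sleeve.

>>> play_rows(plan=[[20,-40,10,-0.3,-1],[60,-142,31,-0.7,-1],[80,-142,31,-1.1,-1],[80,-142,31,-1.466,-1],[80,-142,31,-1.466,-1],[80,-142,31,-1.466,-1],[80,-142,31,-1.466,-1],[80,-142,31,-1.466,-1]])

```text
time: 1.2
tool_pos: [0.4828, -0.031, 0.1511]
tool_rot: [0.706, 0.035, 0.706, -0.035]
contact_force: [0.0, 0.1, 0.3]
gripper_width: 0.999
```

```bash
cat >> h.py <<'E'
C=np.array([.6185,-.0455]);X=np.array([.9945,-.1045]);Y=np.array([.1045,.9945])
def ch(p): # world->chamber, mm
    p=np.asarray(p);d=p[...,:2]-C;return np.stack([d@X,d@Y,p[...,2]],-1)*1000
def st():
    s=manip.state();r=R.from_quat(np.roll(s['tool_rot'],-1)).as_matrix()
    F=s['contact_force'];print('t',round(s['time'],2),'tcp ch',ch(s['tool_pos']).round(1),'F ch',np.round([F[:2]@X,F[:2]@Y,F[2]],1),'w',round(s['gripper_width'],3),'\nR(ch) y',np.round([r[:2,1]@X,r[:2,1]@Y],3),'x',r[:,0].round(3));return s
E
python3 - <<'E'
from h import *
st()
f=grab('wrist');cv2.imwrite('pics/w2.png',f['img'][:,:,::-1])
E
```

```text
t 1.2 tcp ch [-136.5    0.3  151.1] F ch [0.  0.1 0.3] w 0.999 
R(ch) y [-0.005  1.   ] x [-0.  0. -1.]
```

View pics/w2.png

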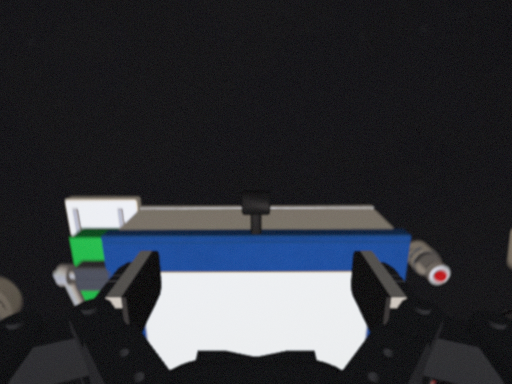

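The wrist view shows the knob at (256,200), centred between the fingers. Descend and grip.

>>> play_rows(plan=[[50,0,0,0,-1],[90,0,0,0,-1],[95,0,-1,0,0],[95,0,-1,0,1],[95,0,-1,0,1],[95,0,-1,0,1],[95,0,-1,0,1],[95,0,-1,0,1]])

```text
time: 2.25
tool_pos: [0.4836, -0.0312, 0.0586]
tool_rot: [0.707, 0.037, 0.705, -0.037]
contact_force: [-0.4, 0.9, 6.4]
gripper_width: 0.223
```

```bash
python3 - <<'E'
from h import *
st()
for th in(.1,.2,.3,.4,.5,.6,.7,.8,.9,1.0,1.05,1.1):print(th,round(243*np.sin(th)),round(243*(1-np.cos(th))))
E
```

```text
t 2.25 tcp ch [-1.357e+02  1.000e-01  5.860e+01] F ch [-0.5  0.8  6.4] w 0.223 
R(ch) y [0. 1.] x [ 0.003 -0.001 -1.   ]
0.1 24 1
0.2 48 5
0.3 72 11
0.4 95 19
0.5 117 30
0.6 137 42
0.7 157 57
0.8 174 74
0.9 190 92
1.0 204 112
1.05 211 122
1.1 217 133
```

>>> play_rows(plan=[[-10,0,0,0,1],[-24,0,1,0,1],[-41,0,3.5,0,1],[-58,0,7,0,1],[-74,0,11.5,0,1],[-90,0,17,0,1],[-106,0,24,0,1],[-121,0,32,0,1]])

```text
time: 3.25
tool_pos: [0.5129, -0.0342, 0.1757]
tool_rot: [0.705, 0.037, 0.707, -0.037]
contact_force: [5.3, -1.8, -11.5]
gripper_width: 0.218
```

```bash
python3 - <<'E'
from h import *
st()
for th in(.59,.66,.73,.8,.87,.94,1.01,1.08,1.12):print(th,round(243*np.sin(th)-121),round(243*(1-np.cos(th))-32))
E
```

```text
t 3.25 tcp ch [-106.2    0.2  175.7] F ch [  5.4  -1.3 -11.5] w 0.218 
R(ch) y [0. 1.] x [-0.003  0.    -1.   ]
0.59 14 9
0.66 28 19
0.73 41 30
0.8 53 42
0.87 65 54
0.94 75 68
1.01 85 82
1.08 93 96
1.12 98 105
```

>>> play_rows(plan=[[-14,0,9,0,1],[-28,0,19,0,1],[-41,0,30,0,1],[-53,0,42,0,1],[-65,0,54,0,1],[-75,0,68,0,1],[-85,0,82,0,1],[-92,0,94,0,1]])

```text
time: 4.25
tool_pos: [0.6071, -0.0441, 0.2691]
tool_rot: [0.705, 0.037, 0.707, -0.037]
contact_force: [-4.2, -1.6, -6.9]
gripper_width: 0.216
```

>>> play_rows(plan=[[-3,0,5,0,1],[-6,0,10,0,1],[-6,0,10,0,1],[-6,0,10,0,1]])

```text
time: 4.75
tool_pos: [0.6176, -0.0452, 0.2747]
tool_rot: [0.707, 0.037, 0.706, -0.037]
contact_force: [4.7, -1.9, -12.2]
gripper_width: 0.217
```

```bash
python3 - <<'E'
from h import *
st()
for n in('scene','side'):
    f=grab(n);cv2.imwrite(f'pics/{n}2.png',f['img'][:,:,::-1])
a,b=[np.load(f'/tmp/{n}.npz')['img'][100:320,150:400] for n in('scene','side')]
cv2.imwrite('pics/d.png',cv2.resize(np.hstack([a,b]),(800,352),interpolation=cv2.INTER_CUBIC)[:,:,::-1])
E
```

```text
t 4.75 tcp ch [-9.000e-01  2.000e-01  2.747e+02] F ch [  4.8  -1.4 -12.2] w 0.217 
R(ch) y [0. 1.] x [ 0.001 -0.    -1.   ]
```

View pics/d.png

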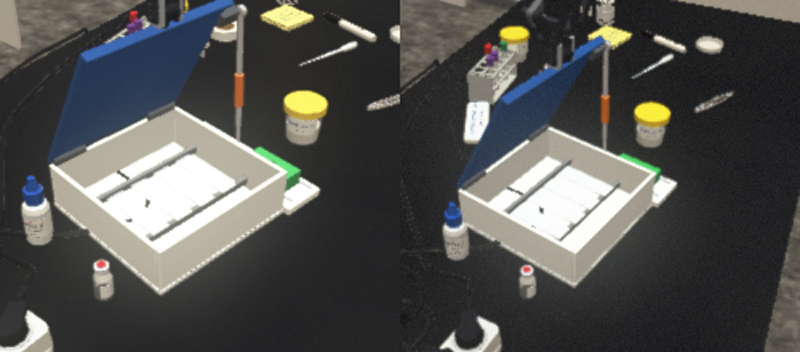

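The lid is up and the rod hangs plumb with its orange sleeve at about (239,90) in the left crop; the block is at (277,165). Now measure both while the knob is still held.

```bash
cat >> h.py <<'E'
def rod(n,f=None):
    f=f or grab(n);Q=ch(pts(f));hsv=cv2.cvtColor(f['img'],cv2.COLOR_RGB2HSV)
    o=(cv2.inRange(hsv,(3,140,60),(19,255,255))>0)&(abs(Q[...,1]+145)<25)&(abs(Q[...,0]+20)<110)&(Q[...,2]>30)&(Q[...,2]<250)
    g=(cv2.inRange(hsv,(45,90,30),(85,255,255))>0)&(abs(Q[...,1]+145)<25)&(abs(Q[...,0]+50)<70)&(abs(Q[...,2]-35)<4)
    q=Q[o]
    if len(q)>5:
        p=np.median(q,0);u=np.linalg.svd(q-q.mean(0),full_matrices=False)[2][0];print(n,'sleeve',len(q),p.round(1),q.min(0).round(),q.max(0).round(),'dir',u.round(2))
    q=Q[g]
    if len(q)>5: print(n,'green',len(q),q.min(0).round(1),q.max(0).round(1),np.median(q,0).round(1))
    return f,Q,hsv
E
python3 - <<'E'
from h import *
for n in('scene','side'):
    f,Q,h=rod(n,dict(np.load(f'/tmp/{n}.npz')))
    # rod below/above sleeve: points in plane
    m=(abs(Q[...,1]+143)<9)&(Q[...,2]>55)&(Q[...,2]<250)&(abs(Q[...,0]-10)<60)
    q=Q[m]
    for z in range(60,250,20):
        s=q[abs(q[:,2]-z)<10]; 
        if len(s): print(z,len(s),np.median(s,0).round(1))
E
```

```text
scene sleeve 109 [  10.6 -142.4  124.9] [   6. -150.   98.] [  19. -137.  147.] dir [ 0.02 -0.02  1.  ]
scene green 147 [ -93.6 -163.9   31. ] [ -16.1 -136.5   35.7] [ -63.1 -155.3   33.9]
60 15 [   9.3 -144.5   65.9]
80 30 [  10.3 -143.9   80.5]
100 36 [  10.1 -142.7  100.7]
120 38 [  10.5 -142.4  119.1]
140 50 [  11.  -142.7  140.6]
160 34 [  13.4 -144.   159.4]
180 34 [  14.9 -143.8  179.9]
200 35 [  15.4 -143.8  199.4]
220 35 [  16.5 -143.6  219. ]
240 40 [  14.6 -143.7  240.1]
side sleeve 82 [   9.5 -141.2  126. ] [   5. -147.  101.] [  17. -137.  150.] dir [-0.04 -0.01 -1.  ]
side green 70 [ -95.3 -163.    32.1] [ -19.4 -145.9   38.8] [ -59.5 -156.5   35.9]
60 10 [   8.1 -142.3   61.2]
80 17 [   8.6 -142.8   78.5]
100 25 [   7.6 -141.5  102.3]
120 31 [   9.4 -141.2  119.2]
140 36 [   9.7 -141.2  141. ]
160 20 [  13.2 -142.7  159.8]
180 21 [  13.  -142.6  179.6]
200 21 [  14.8 -142.4  200.5]
220 20 [  14.7 -141.4  219.1]
240 21 [  13.5 -143.6  241.2]
```

>>> play_rows(plan=[[0,0,0,0,-1],[0,0,0,0,-1],[0,0,0,0,-1],[-50,0,0,0,-1],[-70,-50,5,0,-1],[-70,-110,15,0,-1],[-70,-170,18,0,-1],[-70,-232,18,0,-1]])

```text
time: 5.85
tool_pos: [0.611, -0.2794, 0.3466]
tool_rot: [0.707, 0.037, 0.705, -0.037]
contact_force: [-0.3, -0.5, 0.2]
gripper_width: 0.999
```

```bash
python3 - <<'E'
from h import *
st()
rod('scene')
f=grab('wrist');cv2.imwrite('pics/w3.png',f['img'][:,:,::-1])
E
```

```text
t 5.85 tcp ch [  17.  -233.4  346.6] F ch [-0.2 -0.6  0.2] w 0.999 
R(ch) y [-0.001  1.   ] x [ 0.002 -0.001 -1.   ]
scene sleeve 106 [  10.6 -142.3  124.8] [   6. -152.   98.] [  18. -138.  147.] dir [-0.05  0.02 -1.  ]
scene green 141 [ -93.2 -164.9   31. ] [ -17.5 -136.7   36.1] [ -62.9 -156.    33.6]
```

View pics/w3.png

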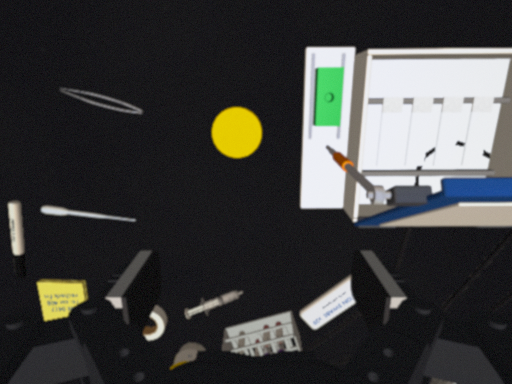

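The wrist view shows the block with its hole at (329,97), the rod with its sleeve at (343,162), its foot at (330,149), its pivot at (380,195), and the cup's lid at (237,132).

```bash
python3 - <<'E'
from h import *
f=dict(np.load('/tmp/wrist.npz'));hsv=cv2.cvtColor(f['img'],cv2.COLOR_RGB2HSV)
Rm=R.from_quat(np.roll(f['rotation'],-1)).as_matrix()
def ray(u,v,z):
    d=Rm@np.array([(u-f['cx'])/f['fx'],-(v-f['cy'])/f['fy'],-1]);o=f['origin'];return ch(o+d*(z-o[2])/d[2])
g=cv2.inRange(hsv,(45,90,30),(85,255,255))
g[:,:300]=0;g[:,360:]=0;g[140:]=0
cs,_=cv2.findContours(g,cv2.RETR_EXTERNAL,cv2.CHAIN_APPROX_SIMPLE);c=max(cs,key=cv2.contourArea)
print(cv2.boundingRect(c),[ray(*p,.035).round(1) for p in cv2.boxPoints(cv2.minAreaRect(c))])
v=hsv[85:110,318:342,2];k=np.argwhere(v<np.median(v)*.8)+[85,318];m=k.mean(0);print(len(k),m,ray(m[1],m[0],.035),ray(329,97.5,.035))
q=ch(pts(f))
print('lid corner etc', q[195,380],q[195,410],'cup',ray(237,132,.064))
m=(q[...,2]>200)&(q[...,1]<-100)&(q[...,1]>-170)&(abs(q[...,0]-20)<40);print(m.sum(),q[m].min(0),q[m].max(0))
m&=q[...,1]<-135;print(m.sum(),q[m].min(0),q[m].max(0))
E
```

```text
(314, 67, 30, 59) [array([ -18.7, -162.9,   35. ]), array([ -94.1, -162.8,   35. ]), array([ -92.3, -127.6,   35. ]), array([ -16.9, -125.8,   35. ])]
25 [ 97.   331.52] [ -55.12038273 -140.56236369   35.        ] [ -54.50144016 -143.88202558   35.        ]
lid corner etc [  16.98601442 -144.39197011  246.04061639] [  16.52970589 -122.03787385  247.85402912] cup [ -12.77040206 -265.91552048   64.        ]
2100 [  -1.52967459 -169.99486902  200.13045612] [  47.87078627 -100.00425787  414.46630807]
576 [   3.35489972 -169.99486902  200.18261534] [  26.81526894 -135.00241845  414.46630807]
```

>>> play_rows(plan=[[50,0,0,0,-1],[110,0,0,0,-1],[165,0,0,0,-1],[215,0,0,0,-1],[240,0,0,0,-1],[250,0,-2,0,-1],[250,10,-2,0,-1],[250,14,-2,0,-1]])

```text
time: 6.95
tool_pos: [0.6103, -0.268, 0.0968]
tool_rot: [0.707, 0.033, 0.706, -0.041]
contact_force: [-2.7, -22.2, -8.3]
gripper_width: 1.0
```

```bash
python3 - <<'E'
from h import *
st();f,_,_=rod('scene');f2=grab('side')
cv2.imwrite('pics/e.png',np.hstack([cv2.resize(f['img'][60:260,210:390],(400,444)),cv2.resize(f2['img'][60:240,200:362],(400,444))])[:,:,::-1])
E
```

```text
t 6.95 tcp ch [  15.1 -222.1   96.8] F ch [ -0.3 -22.3  -8.3] w 1.0 
R(ch) y [-0.001  1.   ] x [ 0.001 -0.012 -1.   ]
scene sleeve 107 [  10.5 -142.2  121.1] [   7. -151.   97.] [  21. -138.  148.] dir [-0.02 -0.01 -1.  ]
scene green 139 [ -93.4 -164.9   31. ] [ -16.6 -135.5   36.3] [ -63.  -156.4   33.7]
```

View pics/e.png

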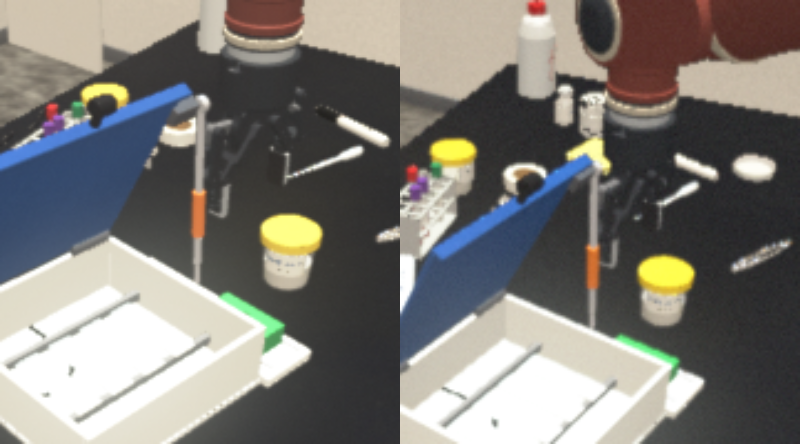

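Contact came 13 mm earlier than the fingers' width suggests: the knuckle touches the rod, not the fingertip. Back off to about 10 N and try a small forward drag.

>>> play_rows(plan=[[0,-1.5,0,0,-1],[0,-1.5,0,0,-1],[0,-1.5,-5,0,-1],[0,-1.5,-10,0,-1],[0,-1.5,-10,0,-1]])

```text
time: 7.68
tool_pos: [0.6003, -0.2673, 0.0974]
tool_rot: [0.707, 0.034, 0.705, -0.04]
contact_force: [-1.4, -11.4, -5.3]
gripper_width: 1.0
```

```bash
cat >> h.py <<'E'
def line(n='scene'):
    f,Q,h=rod(n)
    m=(abs(Q[...,1]+143)<10)&(Q[...,2]>45)&(Q[...,2]<250)&(abs(Q[...,0]+20)<90);q=Q[m]
    print([(z,*np.median(q[abs(q[:,2]-z)<8],0).round()[[0,1]],int((abs(q[:,2]-z)<8).sum())) for z in range(60,250,30)])
E
python3 - <<'E'
from h import *
s=st();print(s['ft_torque'],s['contact_force']);line()
E
```

```text
t 7.67 tcp ch [   5.1 -222.5   97.4] F ch [ -0.2 -11.5  -5.3] w 1.0 
R(ch) y [0. 1.] x [ 0.002 -0.008 -1.   ]
[-1.48407598  0.17325455  0.05659331] [ -1.3739751  -11.44651791  -5.33374435]
scene sleeve 118 [  -2.8 -142.1  125.5] [ -11. -151.  101.] [   6. -139.  147.] dir [-0.18  0.01 -0.98]
scene green 136 [ -94.  -164.3   31.1] [ -15.8 -137.4   36. ] [ -63.8 -156.1   33.7]
[(60, np.float64(-12.0), np.float64(-144.0), 16), (90, np.float64(-8.0), np.float64(-144.0), 23), (120, np.float64(-4.0), np.float64(-142.0), 38), (150, np.float64(1.0), np.float64(-143.0), 41), (180, np.float64(6.0), np.float64(-148.0), 52), (210, np.float64(12.0), np.float64(-144.0), 29), (240, np.float64(14.0), np.float64(-143.0), 41)]
```

The drag works: the rod now leans about 8.5°, with contact some 65 mm below the pivot. Lean it further, then start drawing the lid down.

>>> play_rows(plan=[[-1,0.3,-4,0,-1],[-2,0.5,-9,0,-1],[-3,0.5,-13,0,-1],[0,0.5,-17,0,-1],[2,0.5,-22,0,-1],[2,0.5,-22,0,-1]])

```text
time: 8.48
tool_pos: [0.5802, -0.2653, 0.0977]
tool_rot: [0.708, 0.034, 0.704, -0.041]
contact_force: [-0.8, -11.0, 0.1]
gripper_width: 1.001
```

```bash
python3 - <<'E'
from h import *
s=st();line()
E
```

```text
t 8.47 tcp ch [ -15.1 -222.6   97.7] F ch [  0.4 -11.    0.1] w 1.001 
R(ch) y [0.001 1.   ] x [ 0.006 -0.009 -1.   ]
scene sleeve 130 [ -29.7 -142.4  127.9] [ -40. -168.  102.] [  -9. -138.  150.] dir [-0.35  0.02 -0.94]
scene green 133 [ -94.4 -164.7   31.3] [ -16.1 -135.7   36. ] [ -64.  -155.6   33.6]
[(60, np.float64(-53.0), np.float64(-145.0), 18), (90, np.float64(-42.0), np.float64(-144.0), 28), (120, np.float64(-33.0), np.float64(-142.0), 45), (150, np.float64(-21.0), np.float64(-144.0), 45), (180, np.float64(-11.0), np.float64(-150.0), 62), (210, np.float64(2.0), np.float64(-144.0), 36), (240, np.float64(9.0), np.float64(-144.0), 31)]
```

>>> play_rows(plan=[[3,0.3,-3,0,-1],[6,0.3,-6,0,-1],[9,0.3,-9,0,-1],[12,0.3,-12,0,-1],[12,0.3,-12,0,-1]])

```text
time: 9.15
tool_pos: [0.5693, -0.2641, 0.0866]
tool_rot: [0.709, 0.034, 0.703, -0.041]
contact_force: [-0.5, -11.9, 1.5]
gripper_width: 1.001
```

```bash
python3 - <<'E'
from h import *
s=st();line()
E
```

```text
t 9.15 tcp ch [ -26.  -222.5   86.6] F ch [  0.8 -11.9   1.5] w 1.001 
R(ch) y [0.001 1.   ] x [ 0.008 -0.01  -1.   ]
scene sleeve 129 [ -38.3 -142.4  116.5] [ -49. -169.   93.] [ -19. -138.  140.] dir [-0.31  0.02 -0.95]
scene green 122 [ -94.3 -163.9   31. ] [ -17.1 -136.    36.3] [ -67.9 -155.7   33.6]
[(60, np.float64(-54.0), np.float64(-144.0), 24), (90, np.float64(-46.0), np.float64(-143.0), 29), (120, np.float64(-37.0), np.float64(-142.0), 44), (150, np.float64(-28.0), np.float64(-148.0), 56), (180, np.float64(-19.0), np.float64(-148.0), 53), (210, np.float64(-7.0), np.float64(-144.0), 31), (240, np.float64(-4.0), np.float64(-138.0), 2)]
```

The foot (about x = -60, z = 36) now rests on the block a few mm in front of the hole, which is at about -55. The rod is stable there. Let go, grip the knob, and search by nudging the lid up a little.

>>> play_rows(plan=[[0,-6,0,0,-1],[0,-16,0,0,-1],[-50,-18,0,0,-1],[-110,-18,0,0,-1],[-170,-18,0,0,-1],[-230,-18,0,0,-1],[-280,0,0,0,-1],[-280,30,0,0,-1]])

```text
time: 10.2
tool_pos: [0.5712, -0.2306, 0.3689]
tool_rot: [0.71, 0.036, 0.702, -0.039]
contact_force: [0.8, -0.1, 0.1]
gripper_width: 0.996
```

>>> play_rows(plan=[[0,60,-2,0,-1],[0,120,-5,0,-1],[0,180,-8,0,-1],[0,190,-8,0,-1],[0,190,-8,0,-1]])

```text
time: 10.82
tool_pos: [0.5816, -0.0397, 0.3616]
tool_rot: [0.706, 0.036, 0.706, -0.037]
contact_force: [0.1, -0.1, -0.4]
gripper_width: 0.999
```

```bash
python3 - <<'E'
from h import *
s=st();line()
f=grab('wrist');Q=ch(pts(f));h=cv2.cvtColor(f['img'],cv2.COLOR_RGB2HSV)
m=(Q[...,2]>245)&(Q[...,2]<310)&(abs(Q[...,1])<14)&(abs(Q[...,0]+36)<45)&(h[...,2]<60)
q=Q[m];print('knob?',len(q));print(q.min(0),q.max(0),np.median(q,0))
cv2.imwrite('pics/w4.png',f['img'][:,:,::-1])
E
```

```text
t 10.82 tcp ch [-37.3   1.9 361.6] F ch [ 0.1 -0.1 -0.4] w 0.999 
R(ch) y [-0.001  1.   ] x [ 0.    -0.001 -1.   ]
scene sleeve 126 [ -38.1 -142.7  116.7] [ -49. -153.   93.] [ -28. -138.  138.] dir [-0.3   0.01 -0.95]
scene green 131 [ -93.7 -164.8   31.5] [ -15.9 -136.5   36.9] [ -67.  -155.1   33.7]
[(60, np.float64(-54.0), np.float64(-145.0), 22), (90, np.float64(-46.0), np.float64(-143.0), 32), (120, np.float64(-38.0), np.float64(-142.0), 42), (150, np.float64(-26.0), np.float64(-144.0), 29), (180, np.float64(-18.0), np.float64(-144.0), 30), (210, np.float64(-8.0), np.float64(-144.0), 32), (240, np.float64(-5.0), np.float64(-135.0), 1)]
knob? 487
[-42.44094539  -8.94295281 273.58984928] [-26.55671021  10.59857444 283.02330081] [-36.62719982   0.46465504 280.25501147]
```

View pics/w4.png

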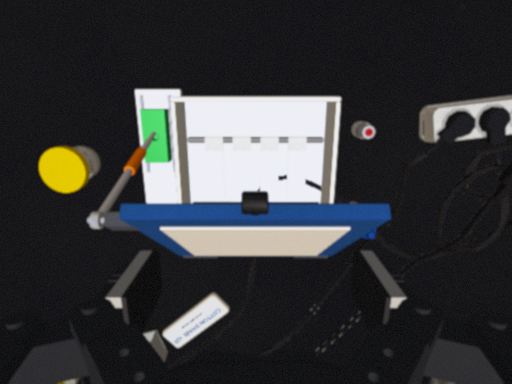

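The rod rests on the block with its foot at (155,136), and the knob is at (255,202), midway between the fingers. Grip the knob.

>>> play_rows(plan=[[50,-1.5,1,0,-1],[95,-1.5,1,0,-1],[107,-1.5,1,0,-1],[107,-1.5,1,0,0.5],[107,-1.5,1,0,1],[107,-1.5,1,0,1],[107,-1.5,1,0,1],[107,-1.5,1,0,1]])

```text
time: 11.92
tool_pos: [0.583, -0.0416, 0.2562]
tool_rot: [0.707, 0.037, 0.705, -0.037]
contact_force: [-1.1, 0.9, 6.4]
gripper_width: 0.222
```

```bash
python3 - <<'E'
from h import *
s=st();line()
E
```

```text
t 11.93 tcp ch [-3.570e+01  1.000e-01  2.562e+02] F ch [-1.2  0.8  6.4] w 0.222 
R(ch) y [-0.  1.] x [ 0.003 -0.    -1.   ]
scene sleeve 127 [ -38.3 -142.3  116.8] [ -48. -153.   91.] [ -27. -138.  139.] dir [-0.29 -0.01 -0.96]
scene green 133 [ -94.4 -165.5   31.2] [ -17.  -136.6   37. ] [ -66.5 -155.1   33.7]
[(60, np.float64(-54.0), np.float64(-145.0), 25), (90, np.float64(-46.0), np.float64(-143.0), 29), (120, np.float64(-38.0), np.float64(-142.0), 47), (150, np.float64(-27.0), np.float64(-144.0), 29), (180, np.float64(-18.0), np.float64(-144.0), 31), (210, np.float64(-8.0), np.float64(-144.0), 33), (240, np.float64(-6.0), np.float64(-138.0), 2)]
```

>>> play_rows(plan=[[-1,0,1,0,1],[-1.5,0,2,0,1],[-2,0,2.5,0,1],[-2.5,0,3,0,1],[-3,0,4,0,1],[-3.5,0,4.5,0,1],[-4,0,5,0,1],[-4,0,5,0,1]])

```text
time: 12.98
tool_pos: [0.5856, -0.0419, 0.2581]
tool_rot: [0.704, 0.037, 0.708, -0.037]
contact_force: [-9.2, 1.2, 4.9]
gripper_width: 0.222
```

```bash
python3 - <<'E'
from h import *
s=st();line();line('side')
E
```

```text
t 12.97 tcp ch [-3.310e+01  1.000e-01  2.581e+02] F ch [-9.3  0.2  4.9] w 0.222 
R(ch) y [-0.  1.] x [-0.005  0.001 -1.   ]
scene sleeve 125 [ -32.6 -142.4  116.1] [ -43. -150.   92.] [ -20. -139.  139.] dir [-0.27 -0.   -0.96]
scene green 136 [ -94.  -163.8   31.1] [ -16.5 -134.1   36.1] [ -66.9 -155.4   33.7]
[(60, np.float64(-47.0), np.float64(-144.0), 21), (90, np.float64(-40.0), np.float64(-144.0), 28), (120, np.float64(-32.0), np.float64(-142.0), 41), (150, np.float64(-23.0), np.float64(-144.0), 30), (180, np.float64(-14.0), np.float64(-144.0), 30), (210, np.float64(-5.0), np.float64(-144.0), 30), (240, np.float64(-2.0), np.float64(-142.0), 9)]
side sleeve 85 [ -33.6 -140.7  119.4] [ -43. -150.   94.] [ -20. -136.  144.] dir [-0.27 -0.02 -0.96]
side green 62 [ -95.5 -163.9   32.2] [ -18.7 -147.4   37.9] [ -65.1 -156.9   35.5]
[(60, np.float64(-48.0), np.float64(-143.0), 13), (90, np.float64(-41.0), np.float64(-144.0), 18), (120, np.float64(-34.0), np.float64(-141.0), 32), (150, np.float64(-23.0), np.float64(-143.0), 21), (180, np.float64(-16.0), np.float64(-143.0), 20), (210, np.float64(-8.0), np.float64(-143.0), 21), (240, np.float64(-3.0), np.float64(-146.0), 4)]
```

The foot has come back to about x = -54, and the sleeve sits about 0.6 mm lower although the lid rose, so it may have caught in the hole. Lower slowly.

>>> play_rows(plan=[[1,0,-1.5,0,1],[2,0,-3,0,1],[3,0,-4,0,1],[4,0,-5,0,1],[5,0,-6.5,0,1],[5.5,0,-7.5,0,1],[6,0,-8.5,0,1],[6,0,-8.5,0,1]])

```text
time: 14.08
tool_pos: [0.5796, -0.0412, 0.2537]
tool_rot: [0.707, 0.037, 0.705, -0.037]
contact_force: [-1.9, -0.7, 5.1]
gripper_width: 0.221
```

```bash
python3 - <<'E'
from h import *
s=st();line();line('side')
E
```

```text
t 14.07 tcp ch [-3.920e+01  2.000e-01  2.537e+02] F ch [-1.8 -0.9  5.1] w 0.221 
R(ch) y [-0.  1.] x [ 0.003 -0.    -1.   ]
scene sleeve 126 [ -35.5 -142.4  112.9] [ -45. -150.   87.] [ -22. -139.  136.] dir [-0.26  0.02 -0.97]
scene green 131 [ -94.4 -165.8   31.5] [ -15.6 -135.5   37.2] [ -66.3 -155.3   33.8]
[(60, np.float64(-48.0), np.float64(-144.0), 23), (90, np.float64(-42.0), np.float64(-143.0), 32), (120, np.float64(-34.0), np.float64(-143.0), 41), (150, np.float64(-24.0), np.float64(-144.0), 27), (180, np.float64(-17.0), np.float64(-144.0), 28), (210, np.float64(-10.0), np.float64(-144.0), 31), (240, np.float64(nan), np.float64(nan), 0)]
side sleeve 86 [ -36.4 -141.2  114.6] [ -45. -149.   89.] [ -22. -136.  139.] dir [-0.25 -0.01 -0.97]
side green 62 [ -94.  -165.    31.9] [ -17.9 -149.    37.6] [ -65.1 -157.9   35.4]
[(60, np.float64(-49.0), np.float64(-142.0), 14), (90, np.float64(-42.0), np.float64(-142.0), 19), (120, np.float64(-35.0), np.float64(-141.0), 28), (150, np.float64(-26.0), np.float64(-142.0), 19), (180, np.float64(-19.0), np.float64(-142.0), 20), (210, np.float64(-12.0), np.float64(-143.0), 19), (240, np.float64(-5.0), np.float64(-146.0), 1)]
  return _methods._mean(a, axis=axis, dtype=dtype,
  ret = um.true_divide(
```

The sleeve is down to z = 113 with the rod's lean decreasing, so the foot has entered the hole. Keep lowering.

>>> play_rows(plan=[[1.5,0,-2,0,1],[3,0,-4,0,1],[4.5,0,-6,0,1],[6,0,-8,0,1],[7,0,-9.5,0,1],[7,0,-9.5,0,1]])

```text
time: 14.92
tool_pos: [0.5707, -0.0404, 0.2469]
tool_rot: [0.708, 0.037, 0.705, -0.037]
contact_force: [-0.7, 0.7, 5.8]
gripper_width: 0.22
```

```bash
python3 -W ignore - <<'E'
from h import *
s=st();line();line('side')
E
```

```text
t 14.93 tcp ch [-4.810e+01  1.000e-01  2.469e+02] F ch [-0.7  0.6  5.8] w 0.22 
R(ch) y [-0.  1.] x [ 0.004 -0.001 -1.   ]
scene sleeve 126 [ -39.5 -142.7  107.1] [ -49. -151.   82.] [ -24. -138.  131.] dir [-0.24 -0.01 -0.97]
scene green 131 [ -93.6 -165.    31.1] [ -15.9 -134.7   36.3] [ -67.6 -155.8   33.7]
[(60, np.float64(-48.0), np.float64(-144.0), 26), (90, np.float64(-44.0), np.float64(-143.0), 39), (120, np.float64(-36.0), np.float64(-143.0), 43), (150, np.float64(-28.0), np.float64(-144.0), 28), (180, np.float64(-22.0), np.float64(-144.0), 30), (210, np.float64(-16.0), np.float64(-143.0), 28), (240, np.float64(nan), np.float64(nan), 0)]
side sleeve 83 [ -39.8 -140.7  107.9] [ -49. -150.   84.] [ -30. -135.  132.] dir [-0.2  -0.   -0.98]
side green 61 [ -94.3 -163.3   32.9] [ -18.7 -147.4   38.5] [ -63.3 -157.5   35.5]
[(60, np.float64(-50.0), np.float64(-142.0), 17), (90, np.float64(-44.0), np.float64(-141.0), 24), (120, np.float64(-38.0), np.float64(-140.0), 27), (150, np.float64(-30.0), np.float64(-142.0), 17), (180, np.float64(-23.0), np.float64(-142.0), 17), (210, np.float64(-18.0), np.float64(-142.0), 18), (240, np.float64(nan), np.float64(nan), 0)]
```

>>> play_rows(plan=[[0.5,0,-1,0,1],[1.5,0,-2,0,1],[2,0,-3,0,1],[2.5,0,-3.5,0,1],[2.5,0,-3.5,0,1]])

```text
time: 15.65
tool_pos: [0.5698, -0.0402, 0.2461]
tool_rot: [0.711, 0.037, 0.702, -0.037]
contact_force: [6.6, 0.1, 6.8]
gripper_width: 0.222
```

```bash
python3 -W ignore - <<'E'
from h import *
s=st();rod('scene');rod('side')
E
```

```text
t 15.65 tcp ch [-4.890e+01  1.000e-01  2.461e+02] F ch [6.5 0.8 6.8] w 0.222 
R(ch) y [-0.  1.] x [ 0.012 -0.001 -1.   ]
scene sleeve 124 [ -39.5 -142.7  106.9] [ -48. -151.   83.] [ -29. -139.  130.] dir [-0.23  0.01 -0.97]
scene green 133 [ -93.6 -165.    31. ] [ -16.8 -133.9   35.8] [ -67.3 -155.5   33.7]
side sleeve 83 [ -40.5 -140.3  109.3] [ -48. -150.   85.] [ -31. -137.  132.] dir [-0.21  0.02 -0.98]
side green 62 [ -95.3 -164.9   32.1] [ -19.1 -148.    38.4] [ -65.1 -157.2   36. ]
```

The lid has stopped and the force is rising: the foot is on the hole's floor, and the lid angle of about 0.90 fits. Release the knob and withdraw.

>>> play_rows(plan=[[-0.5,0,1,0,1],[-0.5,0,1,0,-1],[-0.5,0,1,0,-1],[-0.5,0,1,0,-1],[-30,0,1,0,-1],[-80,0,1,0,-1],[-110,0,-20,0,-1],[-110,0,-60,0,-1]])

```text
time: 16.75
tool_pos: [0.507, -0.0339, 0.356]
tool_rot: [0.708, 0.037, 0.704, -0.037]
contact_force: [-0.4, -0.3, 0.2]
gripper_width: 1.0
```

```bash
python3 -W ignore - <<'E'
from h import *
s=st();f,Q,h=rod('scene');line();f2,_,_=rod('side')
w=grab('wrist')
cv2.imwrite('pics/f.png',np.hstack([cv2.resize(f['img'][80:260,200:380],(400,400)),cv2.resize(w['img'][60:240,80:260],(400,400))])[:,:,::-1])
E
```

```text
t 16.75 tcp ch [-1.121e+02 -2.000e-01  3.560e+02] F ch [-0.4 -0.4  0.2] w 1.0 
R(ch) y [0. 1.] x [ 0.005 -0.001 -1.   ]
scene sleeve 123 [ -39.5 -142.3  106.1] [ -48. -150.   82.] [ -26. -138.  131.] dir [-0.22 -0.01 -0.98]
scene green 130 [ -94.1 -165.1   31.3] [ -16.8 -134.6   35.8] [ -66.7 -155.1   33.7]
scene sleeve 124 [ -39.3 -142.5  105.8] [ -47. -151.   81.] [ -29. -137.  131.] dir [-0.22 -0.02 -0.97]
scene green 133 [ -94.2 -164.7   31.6] [ -16.6 -136.    36.2] [ -67.5 -155.    33.9]
[(60, np.float64(-49.0), np.float64(-144.0), 25), (90, np.float64(-44.0), np.float64(-142.0), 39), (120, np.float64(-36.0), np.float64(-142.0), 41), (150, np.float64(-28.0), np.float64(-144.0), 30), (180, np.float64(-22.0), np.float64(-144.0), 30), (210, np.float64(-16.0), np.float64(-144.0), 27), (240, np.float64(nan), np.float64(nan), 0)]
side sleeve 84 [ -39.6 -141.4  108.7] [ -48. -149.   85.] [ -31. -138.  132.] dir [-0.2  -0.   -0.98]
side green 61 [ -95.  -163.8   32.5] [ -20.4 -146.1   38.6] [ -64.2 -156.9   35.5]
```

View pics/f.png

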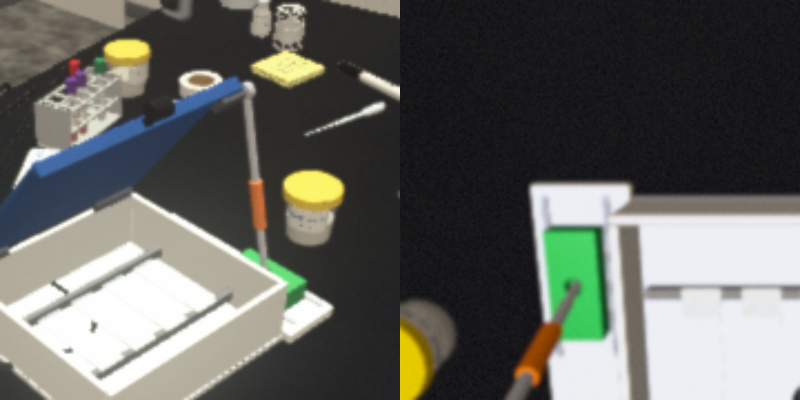

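The picture shows the foot in the hole at (573,288) in the right crop, the lid propped, the cup in its place and the robot clear.

```bash
python3 -c "
from h import *
print(manip.job_done())"
```

```text
the job is handed in; nothing more can be done
None
```

The lid stands propped on the rod, with the foot home in the green block's hole. I handed the job in at about 17 s of the 72 s allowed.

**How it was done**
- **Lift:** I lifted the lid by its knob to about 1.11 rad and let go; it stayed up.
- **Swing:** The moves could not tilt the tool, so I could not grip the sleeve as described. I pressed the opened gripper lightly against the rod's outer side and dragged the rod forward over the block by friction. This drew the lid down until the foot rested on the block.
- **Seat:** I took the knob again, eased the lid up until the foot slid back and caught the hole, then lowered it until it stopped. It stopped firmly at about 9 N in all, 6–7 N in each direction.

**Last checks, with the gripper open and clear**
- **Foot depth:** The sleeve centre is at z = 106 mm in the scene camera, which puts the foot at about 23 mm, the hole's floor. The side camera reads 2–3 mm higher, as it did in most earlier checks.
- **Lid angle and lean:** The lid is at about 0.90 rad. The rod leans about 12°, more than the "few degrees" you gave but what the lengths call for with the hole where it is.
- **Hole:** In the last picture the foot is in the hole.
- **Surroundings:** The cup stands where it was. I did not measure the vial and bottle again at the end, but the gripper never went near them.

**What went wrong:** The first touch on the rod was harder than intended, a brief 22 N sideways and about 24 N in all. The gripper's knuckle reached the rod before the fingertip, so I backed off to about 11 N. That is below the 40 N limit.

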